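Release the latched extraction key

TASK

One of the four identical keys on the dust-extraction control box was left latched down. With a fingertip tap each key lightly, one after another along the row from the robot's left to its right, to feel which one is latched, without pressing any of them in. Then press only the latched key in until it releases, and let it spring up, so that all four keys stand up. Pick nothing up and leave the loose things on and around the box where they are.

Things in the scene. Friction and masses are not known exactly. Their poses are not given: they have to be found in the camera images.
- box: Grey steel dust-extraction control box, fixed: 150 mm (its x) by 280 mm (its y) by 60 mm tall, hose outlets out of its far side. Origin: centre of its underside, on the table; x points away from the robot, y to its left; turned by up to 17 degrees. On top, 30 mm to the robot's side of its centre, a row of four identical keys along its y, at y = +84, +28, -28, -84 mm.
- key_a_top (a point): Centre of the top face of one of the four identical keys; the letters are not in the row's order and do not tell which is latched: read the position. For all four keys alike: Grey square cap 30 by 30 mm, square to the box, in a black bezel 42 mm square and 4 mm tall. Exactly one of the four is latched down at the start.
- key_b_top (a point): Centre of the top face of one of the four identical keys; the letters are not in the row's order and do not tell which is latched: read the position. For all four keys alike: Its top is 78 mm above the table when up, about 3.5 mm lower when latched down. It moves straight down, 8.5 mm from up to its stop.
- key_c_top (a point): Centre of the top face of one of the four identical keys; the letters are not in the row's order and do not tell which is latched: read the position. For all four keys alike: A key that is up starts to give at about 2 N and gives about 1 mm at 3 N, 3 mm at 5 N, 5 mm at 7 N; it must not be pressed in more than 5 mm, which would switch its outlet on.
- key_d_top (a point): Centre of the top face of one of the four identical keys; the letters are not in the row's order and do not tell which is latched: read the position. For all four keys alike: The latched key gives under 1 mm below 5 N. Pressed slowly to its stop (5 mm beyond its latched place, about 10 N; 3 mm and 8 N is enough), held there a moment and let go, it springs up by itself.
- socket_small: Loose steel wrench socket standing on the control box's rear ledge: 22 mm across, 32 mm tall; origin under its centre. Not part of the work.
- socket_large: Loose steel wrench socket standing on the control box's rear ledge: 28 mm across, 38 mm tall; origin under its centre. Not part of the work.
- tape: Loose roll of masking tape lying on the table in front (robot side) of the box: 90 mm across, 25 mm tall; origin under its centre. Not part of the work.
- filter: Loose round white respirator filter lying on the table in front (robot side) of the box: 84 mm across, 36 mm tall; origin under its centre. Not part of the work.
- sander: Loose hand-held orbital sander standing on its pad, to the robot's left: 124 mm across, 125 mm tall; origin under its centre. Not part of the work.
- discs: Loose stack of round sanding discs to the robot's right: 150 mm across, 8 mm tall; origin under its centre. Not part of the work.
- cup: Loose paper cup to the robot's right: 76 mm across, 95 mm tall; origin under its centre. Not part of the work.
- driver: Loose red-handled screwdriver, about 200 mm long, lying to the robot's left; origin under its middle. Not part of the work.

How it is judged:
By the outcome, as a careful person would: the job done as asked, in the order asked, and still so for the second after the job is handed in, with the robot touching nothing.
It also fails if it takes over 56 s, if anything falls off the work surface, if the arm or the gripper's body presses on something with over 40 N, if the wrist force passes 120 N, or if a joint passes its speed limit or range.

ROBOT

A 6-joint arm with a two-finger parallel gripper is mounted at the origin on the work surface. World frame = base frame: x ahead of the robot, y to its left, z up, the work surface at z = 0. Lengths are in m, angles in rad, forces in N, time in s.
With the tool pointing down it reaches from about 0.25 to 0.85 m from the base axis. Payload 12.5 kg.
Tool frame: the origin (TCP) lies midway between the tips of the shut fingers; the grasp point (between the pads) lies 19 mm behind it (robot.hold_point_z is the distance from the TCP to the grasp point, in m); z points along the fingers, y is the line along which they close (so a half turn about z gives the same grasp; the last joint's range is limited). The gripper opens to 93 mm and grips with 3 to 60 N. Pads are 15 mm wide; open, the fingers measure 128 mm over their backs; the gripper's body (75 mm by 188 mm) begins 65 mm behind the grasp point.
Start: joints at [-1.364, 0.351, 1.652, -0, 1.139, -0.085], TCP at [0.158, -0.527, 0.219] pointing down, gripper open.
Joint ranges: [-2.75, 2.75], [-0.79, 2.1], [0.01, 2.65], [-1.57, 4.71], [0.07, 3.14], [-2.87, 2.87]. Speed limits (rad/s): [2.22, 2.22, 2.79, 3.14, 3.14, 3.14].

INTERFACE

Orientations are given as [roll, pitch, yaw] about the fixed x, y, z axes, in that order (R = Rz(yaw) Ry(pitch) Rx(roll)).
In Python, from bench import robot gives the robot as it stands.
- The arm moves only by the shell command python3 -m jog 'ROWS' [FORCE]. ROWS is JSON, a list of rows, each an object with "rotation": the turn, a rotation vector about the world's x, y, z in degrees, a list of three; "travel": the shift along the world's x, y, z in mm, a list of three; "gripper": the opening, from -1 (shut) to 1 (fully open), so that 0 is half open. A call has 1 to 12 rows; each row shifts and turns the commanded pose from where the row before left it; what a row does not reach is not made up. A row lasts 1/12 s, in which the tool goes at most 41.7 mm and 7.16 degrees, less where a joint would pass 70% of its speed; a pose out of reach is approached as far as the arm can. A call is refused whole if a number of a shift passes 41.7 or a number of a turn 7.16, either way. A call with a gripper value outside its range is refused whole. The fingers move at their own pace and stop on an object; FORCE is the grip in N (left out, the last holds). Time passes only in rows, so rows that do not move let the fingers close. It gives the time, the measured TCP pose, the force, the opening and the grip force at its end, in the units of the state.
- robot.sense(): the state, without advancing time (a new reading comes with each control period).
- robot.get_image(name): name is "scene" or "top"; returns a dict with "color" (384x512x3 uint8, red, green, blue), "range_z" (384x512 float32, m along the optical axis (not along the pixel's ray), 0 where there is no reading), "K" (3x3 intrinsics, pixels), "k1" (the pictures are not rectified: a ray, as slopes to the right and down, at radius r is drawn at 1 + k1 r^2 times it, then the intrinsics apply), "rvec" (rotation vector, rad) and "tvec" (3), from world to camera coordinates, as OpenCV has them. Camera axes: x right, y down, z forward; pixel columns grow to the right and rows downward; lengths in m; the calibration is good to about 2 mm. A picture is of the moment at which its call begins.
- robot.hand_in(): hands the job in; it is judged then, once.
The state is a dict: "clock": time; "q": joint angles; "qvel": joint speeds; "joint_efforts": joint torques, N m; "tcp_pos": TCP position; "eef_rot": TCP orientation; "contact_force": force on the tool from outside, world axes, zero at the start; "ft_torque": the same for the moment, N m; "finger_gap": finger opening in m; "grip_force": force on a finger pad.
Only numpy, scipy, OpenCV 4.12 (cv2) and the standard library are available. Lean on these libraries where they do the work, as an engineer would, in place of code of your own. Each camera call takes 0.05 s, during which the arm holds its last target. There are 200 camera calls.

## Working session

There is one attempt and no reset: what is moved stays moved. The work goes in short steps, Python scripts to look and compute and a shell command to move; the robot and the scene stay as the last step left them, time stands still between calls to the robot, and variables do not carry over. Pictures are saved under pics/ and viewed, at most 10 in all, crops included, and the job is handed in when it is done.

```bash
ls; mkdir -p pics
python3 - <<'E'
from bench import robot
import cv2,numpy as np,pickle
s=robot.sense();print({k:np.round(v,3) for k,v in s.items()})
d={}
for n in("scene","top"):
    i=robot.get_image(n);d[n]=i;cv2.imwrite(f"pics/{n}0.png",i["color"][:,:,::-1])
    print(n,i["K"],i["k1"],i["rvec"],i["tvec"])
pickle.dump(d,open("d0.pkl","wb"))
E
```

```text
pics
{'clock': np.float64(0.0), 'q': array([-1.364,  0.351,  1.652,  0.   ,  1.139, -0.085]), 'qvel': array([ 0.   ,  0.001,  0.001, -0.001, -0.001,  0.001]), 'joint_efforts': array([ 1.0000e-03, -4.9732e+01, -2.8526e+01,  7.0000e-02,  2.6000e-02,
       -0.0000e+00]), 'tcp_pos': array([ 0.158, -0.526,  0.218]), 'eef_rot': array([-3.14 , -0.   ,  0.292]), 'contact_force': array([0.625, 0.01 , 0.263]), 'ft_torque': array([-0.016,  0.048,  0.017]), 'grip_force': np.float64(0.0), 'finger_gap': np.float64(0.093)}
scene [[439.60161986   0.         256.73223449]
 [  0.         439.60161986 198.30071053]
 [  0.           0.           1.        ]] -0.14471257430762519 [ 1.62568213  2.0156408  -0.77270928] [ 0.06249741 -0.31390239  1.5956171 ]
top [[445.89866742   0.         251.14513493]
 [  0.         445.89866742 194.65593733]
 [  0.           0.           1.        ]] -0.08157007275083139 [ 2.14591186 -2.13313257  0.15273781] [0.03565399 0.48845431 1.23613545]
```

View pics/top0.png

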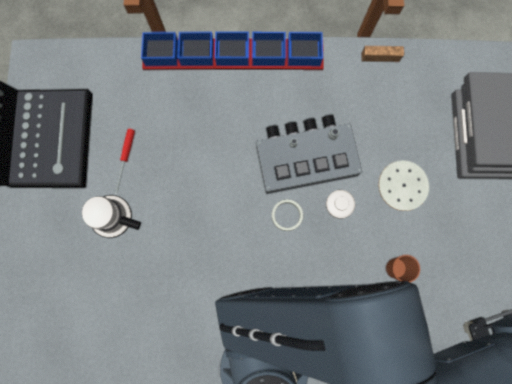

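View pics/scene0.png

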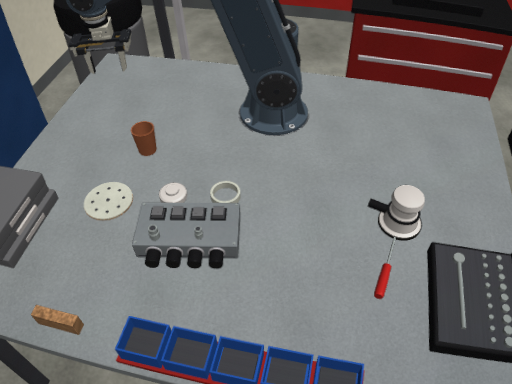

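The top view shows the keys at about (283,171), (302,167), (321,163) and (341,159). The sockets are at (293,143) and (333,133), and the tape and filter lie in front of the box.

```bash
cat > h.py <<'E'
import cv2,numpy as np
def ray(i,uv,z):
    K=i["K"];D=np.array([i["k1"],0,0,0,0.])
    p=cv2.undistortPoints(np.float64(uv).reshape(-1,1,2),K,D).reshape(-1,2)
    R=cv2.Rodrigues(np.float64(i["rvec"]))[0];t=np.float64(i["tvec"]).ravel()
    c=-R.T@t;d=np.c_[p,np.ones(len(p))]@R
    return c+d*((z-c[2])/d[:,2])[:,None]
E
python3 - <<'E'
from h import *
import pickle
d=pickle.load(open("d0.pkl","rb"))
for n,(x0,x1,y0,y1) in {"top":(268,355,148,184),"scene":(145,235,200,224)}.items():
    i=d[n];g=cv2.cvtColor(i["color"],cv2.COLOR_RGB2GRAY)
    s=g[y0:y1,x0:x1];t,m=cv2.threshold(s,0,255,cv2.THRESH_OTSU+cv2.THRESH_BINARY_INV)
    P=[]
    for c in cv2.findContours(m,cv2.RETR_EXTERNAL,cv2.CHAIN_APPROX_NONE)[0]:
        a=cv2.contourArea(c)
        if a>60:
            (u,v),wh,an=cv2.minAreaRect(c);u+=x0;v+=y0
            P.append((u,v));print(n,a,np.round((u,v),1),np.round(wh,1),np.round(an))
    W=ray(i,P,0.066);W=W[np.argsort(-W[:,1])];print(t,W.round(4),np.linalg.norm(np.diff(W,axis=0),axis=1))
    x=cv2.resize(i["color"][y0-10:y1+10,x0-10:x1+10,::-1],None,fx=5,fy=5,interpolation=cv2.INTER_CUBIC);cv2.imwrite(f"pics/{n}_c.png",x)
E
```

```text
top 84.0 [330.2 179.7] [ 2.9 48.8] 79.0
top 207.0 [282.2 171.6] [15.3 15.5] 79.0
top 206.0 [301.7 167.9] [15.3 15.5] 79.0
top 202.5 [320.6 164.2] [15.1 15.3] 79.0
top 201.5 [339.9 160.5] [15.1 15.3] 79.0
108.0 [[ 0.55   -0.0486  0.066 ]
 [ 0.5609 -0.1035  0.066 ]
 [ 0.5719 -0.1572  0.066 ]
 [ 0.5276 -0.1834  0.066 ]
 [ 0.5828 -0.2121  0.066 ]] [0.05596285 0.05483088 0.05144589 0.06221316]
scene 99.5 [218. 214.] [12. 16.] 90.0
scene 85.5 [198. 214.] [12. 16.] 90.0
scene 81.0 [178.  213.5] [11. 16.] 90.0
scene 80.5 [158.  213.5] [11. 16.] 90.0
91.0 [[ 0.5562 -0.0484  0.066 ]
 [ 0.5676 -0.102   0.066 ]
 [ 0.5775 -0.1565  0.066 ]
 [ 0.5891 -0.2108  0.066 ]] [0.05476082 0.05536505 0.05563363]
```

View pics/top_c.png

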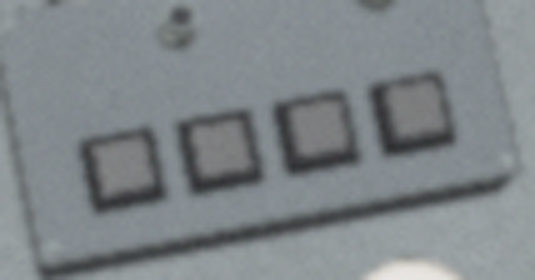

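The caps lie in a line. From left to right the keys are at about (0.551,-0.049), (0.562,-0.103), (0.573,-0.158) and (0.584,-0.212), and the box yaw is about 11.4°. I'll travel high with the fingers shut.

```bash
python3 -m jog '[{"rotation":[0,0,0],"travel":[10,12,0],"gripper":-1},{"rotation":[0,0,-1],"travel":[20,25,0],"gripper":-1},{"rotation":[0,0,-1],"travel":[25,30,0],"gripper":-1},{"rotation":[0,0,-1],"travel":[25,30,0],"gripper":-1},{"rotation":[0,0,-1],"travel":[25,30,0],"gripper":-1},{"rotation":[0,0,-1.3],"travel":[25,30,0],"gripper":-1},{"rotation":[0,0,0],"travel":[25,30,0],"gripper":-1},{"rotation":[0,0,0],"travel":[25,30,0],"gripper":-1},{"rotation":[0,0,0],"travel":[25,30,0],"gripper":-1},{"rotation":[0,0,0],"travel":[25,30,0],"gripper":-1},{"rotation":[0,0,0],"travel":[25,30,0],"gripper":-1},{"rotation":[0,0,0],"travel":[25,30,0],"gripper":-1}]' 10
python3 -m jog '[{"rotation":[0,0,0],"travel":[25,30,0],"gripper":-1},{"rotation":[0,0,0],"travel":[25,30,0],"gripper":-1},{"rotation":[0,0,0],"travel":[25,30,0],"gripper":-1},{"rotation":[0,0,0],"travel":[25,30,0],"gripper":-1},{"rotation":[0,0,0],"travel":[20,18,0],"gripper":-1},{"rotation":[0,0,0],"travel":[10,8,0],"gripper":-1},{"rotation":[0,0,0],"travel":[8,5,0],"gripper":-1},{"rotation":[0,0,0],"travel":[0,0,-20],"gripper":-1},{"rotation":[0,0,0],"travel":[0,0,-30],"gripper":-1},{"rotation":[0,0,0],"travel":[0,0,-25],"gripper":-1},{"rotation":[0,0,0],"travel":[0,0,-15],"gripper":-1},{"rotation":[0,0,0],"travel":[0,0,0],"gripper":-1}]'
```

```text
clock: 1.1
tcp_pos: [0.4389, -0.1871, 0.2186]
eef_rot: [-3.141, 0.0, 0.2]
contact_force: [-0.2, -0.5, -0.2]
finger_gap: 0.0176
grip_force: 0.0
clock: 2.1
tcp_pos: [0.5739, -0.0393, 0.1255]
eef_rot: [-3.14, 0.006, 0.198]
contact_force: [-1.9, 0.4, -0.6]
finger_gap: 0.0003
grip_force: 0.0
```

```bash
python3 -m jog '[{"rotation":[0,0,0],"travel":[-8,-3,0],"gripper":-1},{"rotation":[0,0,0],"travel":[-8,-4,-5],"gripper":-1},{"rotation":[0,0,0],"travel":[-6,-3,-10],"gripper":-1},{"rotation":[0,0,0],"travel":[0,0,-10],"gripper":-1},{"rotation":[0,0,0],"travel":[0,0,-8],"gripper":-1},{"rotation":[0,0,0],"travel":[0,0,-3],"gripper":-1},{"rotation":[0,0,0],"travel":[0,0,0],"gripper":-1},{"rotation":[0,0,0],"travel":[0,0,0],"gripper":-1}]'
python3 - <<'E'
from bench import robot
import cv2,numpy as np
a=robot.get_image("scene")["color"][170:250,110:260,::-1];b=robot.get_image("top")["color"][120:200,230:380,::-1]
cv2.imwrite("pics/n1.png",cv2.resize(np.vstack([a,b]),None,fx=3.7,fy=3.7,interpolation=cv2.INTER_CUBIC))
s=robot.sense();print(s["tcp_pos"].round(4),np.round(s["contact_force"],2))
E
```

```text
clock: 2.77
tcp_pos: [0.5545, -0.0487, 0.0928]
eef_rot: [3.142, -0.0, 0.199]
contact_force: [-0.2, 0.9, 0.2]
finger_gap: 0.0005
grip_force: 0.0
[ 0.5546 -0.0487  0.093 ] [ 1.04 -0.17  0.63]
```

View pics/n1.png

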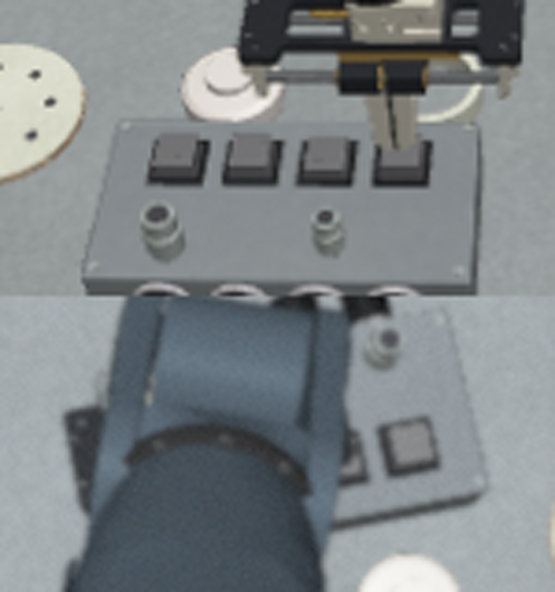

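The shut tip is just above the leftmost key, at about (400,145) in the crop. Next I'll descend gently. The force noise is about 1 N, so I'll average it over readings.

```bash
cat > f.py <<'E'
from bench import robot
import numpy as np
F=[];P=[]
for _ in range(4):
    robot.get_image("top");s=robot.sense();F.append(s["contact_force"]);P.append(s["tcp_pos"])
print(round(float(s["clock"]),2),"F",np.mean(F,0).round(2),"sd",np.std(F,0).round(2)[2],"P",(np.mean(P,0)*1e3).round(2))
E
python3 -m jog '[{"rotation":[0,0,0],"travel":[-2,0,-3],"gripper":-1},{"rotation":[0,0,0],"travel":[0,0,-4],"gripper":-1},{"rotation":[0,0,0],"travel":[0,0,-3],"gripper":-1},{"rotation":[0,0,0],"travel":[0,0,-2],"gripper":-1},{"rotation":[0,0,0],"travel":[0,0,0],"gripper":-1},{"rotation":[0,0,0],"travel":[0,0,0],"gripper":-1}]';python3 f.py
python3 -m jog '[{"rotation":[0,0,0],"travel":[0,0,-1],"gripper":-1},{"rotation":[0,0,0],"travel":[0,0,0],"gripper":-1}]';python3 f.py
```

```text
clock: 3.37
tcp_pos: [0.5522, -0.0487, 0.0805]
eef_rot: [-3.141, 0.0, 0.199]
contact_force: [-0.4, -0.0, 0.1]
finger_gap: 0.0008
grip_force: 0.0
3.57 F [-0.06 -0.16  0.01] sd 0.25 P [552.32 -48.74  80.71]
clock: 3.73
tcp_pos: [0.5522, -0.0487, 0.0796]
eef_rot: [-3.142, 0.0, 0.199]
contact_force: [0.3, -0.1, -1.5]
finger_gap: 0.0005
grip_force: 0.0
3.93 F [-0.02 -0.09 -0.19] sd 0.19 P [552.22 -48.73  79.62]
```

```bash
python3 -m jog '[{"rotation":[0,0,0],"travel":[0,0,-0.7],"gripper":-1},{"rotation":[0,0,0],"travel":[0,0,0],"gripper":-1}]'|grep clock;python3 f.py
python3 -m jog '[{"rotation":[0,0,0],"travel":[0,0,-0.7],"gripper":-1},{"rotation":[0,0,0],"travel":[0,0,0],"gripper":-1}]'|grep clock;python3 f.py
```

```text
clock: 4.1
4.3 F [-0.03  0.16 -0.33] sd 0.3 P [552.22 -48.72  78.9 ]
clock: 4.47
4.67 F [-0.1   0.04  1.19] sd 0.45 P [552.32 -48.74  78.32]
```

```bash
python3 -m jog '[{"rotation":[0,0,0],"travel":[0,0,-0.5],"gripper":-1},{"rotation":[0,0,0],"travel":[0,0,0],"gripper":-1}]'|grep clock;python3 f.py
```

```text
clock: 4.83
5.03 F [-0.1   0.01  2.39] sd 0.76 P [552.31 -48.74  77.8 ]
```

Key 1 makes contact at z≈78.2 mm, so it is up. On to key 2.

```bash
python3 -m jog '[{"rotation":[0,0,0],"travel":[0,0,5],"gripper":-1},{"rotation":[0,0,0],"travel":[0,0,8],"gripper":-1},{"rotation":[0,0,0],"travel":[3,-15,0],"gripper":-1},{"rotation":[0,0,0],"travel":[5,-25,0],"gripper":-1},{"rotation":[0,0,0],"travel":[3,-14.5,0],"gripper":-1},{"rotation":[0,0,0],"travel":[0,0,0],"gripper":-1},{"rotation":[0,0,0],"travel":[0,0,-5],"gripper":-1},{"rotation":[0,0,0],"travel":[0,0,-4],"gripper":-1},{"rotation":[0,0,0],"travel":[0,0,-2],"gripper":-1},{"rotation":[0,0,0],"travel":[0,0,0],"gripper":-1},{"rotation":[0,0,0],"travel":[0,0,0],"gripper":-1}]'|grep clock;python3 f.py
python3 -m jog '[{"rotation":[0,0,0],"travel":[0,0,-0.8],"gripper":-1},{"rotation":[0,0,0],"travel":[0,0,0],"gripper":-1}]'|grep clock;python3 f.py
```

```text
clock: 5.95
6.15 F [0.52 0.09 0.21] sd 0.22 P [ 563.29 -102.93   79.81]
clock: 6.32
6.52 F [ 0.09  0.07 -0.21] sd 0.36 P [ 563.24 -103.24   78.94]
```

```bash
python3 -m jog '[{"rotation":[0,0,0],"travel":[0,0,-0.8],"gripper":-1},{"rotation":[0,0,0],"travel":[0,0,0],"gripper":-1}]'|grep clock;python3 f.py
python3 -m jog '[{"rotation":[0,0,0],"travel":[0,0,-0.4],"gripper":-1},{"rotation":[0,0,0],"travel":[0,0,0],"gripper":-1}]'|grep clock;python3 f.py
```

```text
clock: 6.68
6.88 F [-0.01 -0.15  0.25] sd 0.5 P [ 563.22 -103.23   78.09]
clock: 7.05
7.25 F [-0.12 -0.15 -0.16] sd 0.53 P [ 563.23 -103.23   77.71]
```

```bash
python3 -m jog '[{"rotation":[0,0,0],"travel":[0,0,-0.7],"gripper":-1},{"rotation":[0,0,0],"travel":[0,0,0],"gripper":-1}]'|grep clock;python3 f.py
python3 -m jog '[{"rotation":[0,0,0],"travel":[0,0,-0.7],"gripper":-1},{"rotation":[0,0,0],"travel":[0,0,0],"gripper":-1}]'|grep clock;python3 f.py
```

```text
clock: 7.42
7.62 F [-0.09 -0.18 -0.12] sd 0.23 P [ 563.21 -103.22   76.99]
clock: 7.78
7.98 F [-0.27  0.63  0.08] sd 0.25 P [ 563.22 -103.23   76.3 ]
```

```bash
python3 -m jog '[{"rotation":[0,0,0],"travel":[0,0,-0.7],"gripper":-1},{"rotation":[0,0,0],"travel":[0,0,0],"gripper":-1}]'|grep clock;python3 f.py
python3 -m jog '[{"rotation":[0,0,0],"travel":[0,0,-0.6],"gripper":-1},{"rotation":[0,0,0],"travel":[0,0,0],"gripper":-1}]'|grep clock;python3 f.py
```

```text
clock: 8.15
8.35 F [0.06 0.2  0.09] sd 0.63 P [ 563.23 -103.24   75.6 ]
clock: 8.52
8.72 F [0.03 0.03 0.18] sd 0.11 P [ 563.23 -103.23   75.  ]
```

```bash
python3 -m jog '[{"rotation":[0,0,0],"travel":[0,0,-0.4],"gripper":-1},{"rotation":[0,0,0],"travel":[0,0,0],"gripper":-1}]'|grep clock;python3 f.py
python3 -m jog '[{"rotation":[0,0,0],"travel":[0,0,-0.3],"gripper":-1},{"rotation":[0,0,0],"travel":[0,0,0],"gripper":-1}]'|grep clock;python3 f.py
```

```text
clock: 8.88
9.08 F [-0.02 -0.05  1.28] sd 0.15 P [ 563.3  -103.24   74.71]
clock: 9.25
9.45 F [-0.57  0.63  3.06] sd 0.21 P [ 563.32 -103.24   74.47]
```

Key 2 makes contact at about 74.8 mm, so it is the latched one. I'll still tap keys 3 and 4, as asked.

```bash
python3 -m jog '[{"rotation":[0,0,0],"travel":[0,0,6],"gripper":-1},{"rotation":[0,0,0],"travel":[0,0,10],"gripper":-1},{"rotation":[0,0,0],"travel":[3,-15,0],"gripper":-1},{"rotation":[0,0,0],"travel":[5,-25,0],"gripper":-1},{"rotation":[0,0,0],"travel":[3,-14.8,0],"gripper":-1},{"rotation":[0,0,0],"travel":[0,0,0],"gripper":-1},{"rotation":[0,0,0],"travel":[0,0,-5],"gripper":-1},{"rotation":[0,0,0],"travel":[0,0,-4],"gripper":-1},{"rotation":[0,0,0],"travel":[0,0,-2],"gripper":-1},{"rotation":[0,0,0],"travel":[0,0,0],"gripper":-1},{"rotation":[0,0,0],"travel":[0,0,0],"gripper":-1}]'|grep clock;python3 f.py
python3 -m jog '[{"rotation":[0,0,0],"travel":[0,0,-0.6],"gripper":-1},{"rotation":[0,0,0],"travel":[0,0,0],"gripper":-1}]'|grep clock;python3 f.py
```

```text
clock: 10.37
10.57 F [ 0.23 -0.34 -0.29] sd 0.57 P [ 574.3  -157.7    79.42]
clock: 10.73
10.93 F [ 0.25  0.21 -0.42] sd 0.29 P [ 574.24 -158.03   78.74]
```

```bash
python3 -m jog '[{"rotation":[0,0,0],"travel":[0,0,-0.6],"gripper":-1},{"rotation":[0,0,0],"travel":[0,0,0],"gripper":-1}]'|grep clock;python3 f.py
python3 -m jog '[{"rotation":[0,0,0],"travel":[0,0,-0.4],"gripper":-1},{"rotation":[0,0,0],"travel":[0,0,0],"gripper":-1}]'|grep clock;python3 f.py
```

```text
clock: 11.1
11.3 F [-0.22  0.11  1.98] sd 0.48 P [ 574.32 -158.07   78.27]
clock: 11.47
11.67 F [-0.11  0.26  2.61] sd 0.33 P [ 574.31 -158.06   77.79]
```

Key 3 is up. On to key 4.

```bash
python3 -m jog '[{"rotation":[0,0,0],"travel":[0,0,5],"gripper":-1},{"rotation":[0,0,0],"travel":[0,0,8],"gripper":-1},{"rotation":[0,0,0],"travel":[3,-15,0],"gripper":-1},{"rotation":[0,0,0],"travel":[5,-25,0],"gripper":-1},{"rotation":[0,0,0],"travel":[3,-14.5,0],"gripper":-1},{"rotation":[0,0,0],"travel":[0,0,0],"gripper":-1},{"rotation":[0,0,0],"travel":[0,0,-5],"gripper":-1},{"rotation":[0,0,0],"travel":[0,0,-4],"gripper":-1},{"rotation":[0,0,0],"travel":[0,0,-2.5],"gripper":-1},{"rotation":[0,0,0],"travel":[0,0,0],"gripper":-1},{"rotation":[0,0,0],"travel":[0,0,0],"gripper":-1}]'|grep clock;python3 f.py
python3 -m jog '[{"rotation":[0,0,0],"travel":[0,0,-0.6],"gripper":-1},{"rotation":[0,0,0],"travel":[0,0,0],"gripper":-1}]'|grep clock;python3 f.py
```

```text
clock: 12.58
12.78 F [-0.13 -0.16 -0.33] sd 0.16 P [ 585.3  -212.22   79.31]
clock: 12.95
13.15 F [-0.29 -0.22 -0.3 ] sd 0.21 P [ 585.23 -212.52   78.63]
```

```bash
python3 -m jog '[{"rotation":[0,0,0],"travel":[0,0,-0.5],"gripper":-1},{"rotation":[0,0,0],"travel":[0,0,0],"gripper":-1}]'|grep clock;python3 f.py
python3 -m jog '[{"rotation":[0,0,0],"travel":[0,0,-0.4],"gripper":-1},{"rotation":[0,0,0],"travel":[0,0,0],"gripper":-1}]'|grep clock;python3 f.py
```

```text
clock: 13.32
13.52 F [-0.95  0.28  1.79] sd 0.21 P [ 585.3  -212.56   78.27]
clock: 13.68
13.88 F [-0.67 -0.06  2.28] sd 0.29 P [ 585.32 -212.57   77.8 ]
```

Key 4 is up. I'll go back to key 2 and press it slowly.

```bash
python3 -m jog '[{"rotation":[0,0,0],"travel":[0,0,6],"gripper":-1},{"rotation":[0,0,0],"travel":[0,0,9],"gripper":-1},{"rotation":[0,0,0],"travel":[-3,15,0],"gripper":-1},{"rotation":[0,0,0],"travel":[-5,25,0],"gripper":-1},{"rotation":[0,0,0],"travel":[-6,30,0],"gripper":-1},{"rotation":[0,0,0],"travel":[-5,25,0],"gripper":-1},{"rotation":[0,0,0],"travel":[-3,14.3,0],"gripper":-1},{"rotation":[0,0,0],"travel":[0,0,0],"gripper":-1},{"rotation":[0,0,0],"travel":[0,0,-7],"gripper":-1},{"rotation":[0,0,0],"travel":[0,0,-6],"gripper":-1},{"rotation":[0,0,0],"travel":[0,0,-3],"gripper":-1},{"rotation":[0,0,0],"travel":[0,0,0],"gripper":-1}]'|grep clock;python3 f.py
```

```text
clock: 14.88
15.08 F [0.02 0.07 0.28] sd 0.56 P [ 563.21 -103.79   76.43]
```

```bash
python3 -m jog '[{"rotation":[0,0,0],"travel":[0,0,-0.4],"gripper":-1},{"rotation":[0,0,0],"travel":[0,0,-0.4],"gripper":-1},{"rotation":[0,0,0],"travel":[0,0,-0.4],"gripper":-1},{"rotation":[0,0,0],"travel":[0,0,-0.4],"gripper":-1},{"rotation":[0,0,0],"travel":[0,0,-0.4],"gripper":-1},{"rotation":[0,0,0],"travel":[0,0,-0.4],"gripper":-1},{"rotation":[0,0,0],"travel":[0,0,-0.4],"gripper":-1},{"rotation":[0,0,0],"travel":[0,0,-0.4],"gripper":-1},{"rotation":[0,0,0],"travel":[0,0,-0.4],"gripper":-1},{"rotation":[0,0,0],"travel":[0,0,-0.4],"gripper":-1},{"rotation":[0,0,0],"travel":[0,0,0],"gripper":-1}]'|grep clock;python3 f.py
```

```text
clock: 16.0
16.2 F [-1.49  0.73  5.25] sd 0.16 P [ 563.29 -103.22   73.  ]
```

```bash
python3 -m jog '[{"rotation":[0,0,0],"travel":[0,0,-0.3],"gripper":-1},{"rotation":[0,0,0],"travel":[0,0,-0.3],"gripper":-1},{"rotation":[0,0,0],"travel":[0,0,-0.3],"gripper":-1},{"rotation":[0,0,0],"travel":[0,0,-0.3],"gripper":-1},{"rotation":[0,0,0],"travel":[0,0,-0.3],"gripper":-1},{"rotation":[0,0,0],"travel":[0,0,-0.3],"gripper":-1},{"rotation":[0,0,0],"travel":[0,0,-0.3],"gripper":-1},{"rotation":[0,0,0],"travel":[0,0,0],"gripper":-1}]'|grep clock;python3 f.py
```

```text
clock: 16.87
17.07 F [-2.76  0.7   8.27] sd 0.65 P [ 563.34 -103.22   71.15]
```

```bash
python3 -m jog '[{"rotation":[0,0,0],"travel":[0,0,-0.3],"gripper":-1},{"rotation":[0,0,0],"travel":[0,0,-0.3],"gripper":-1},{"rotation":[0,0,0],"travel":[0,0,-0.3],"gripper":-1},{"rotation":[0,0,0],"travel":[0,0,0],"gripper":-1},{"rotation":[0,0,0],"travel":[0,0,0],"gripper":-1},{"rotation":[0,0,0],"travel":[0,0,0],"gripper":-1}]'|grep clock;python3 f.py
python3 -m jog '[{"rotation":[0,0,0],"travel":[0,0,1],"gripper":-1},{"rotation":[0,0,0],"travel":[0,0,1],"gripper":-1},{"rotation":[0,0,0],"travel":[0,0,1],"gripper":-1},{"rotation":[0,0,0],"travel":[0,0,1],"gripper":-1},{"rotation":[0,0,0],"travel":[0,0,1],"gripper":-1},{"rotation":[0,0,0],"travel":[0,0,0.7],"gripper":-1},{"rotation":[0,0,0],"travel":[0,0,0],"gripper":-1}]'|grep clock;python3 f.py
```

```text
clock: 17.57
17.77 F [-3.17  0.97  9.  ] sd 0.34 P [ 563.36 -103.22   70.34]
clock: 18.35
18.55 F [-1.24  0.37  4.37] sd 0.31 P [ 563.3  -103.22   75.49]
```

The key still pushes back with 4.4 N at 75.5 mm, which is above its latched height, so it has released. I'll retreat straight up and then look.

```bash
python3 -m jog '[{"rotation":[0,0,0],"travel":[0,0,1],"gripper":-1},{"rotation":[0,0,0],"travel":[0,0,2],"gripper":-1},{"rotation":[0,0,0],"travel":[0,0,5],"gripper":-1},{"rotation":[0,0,0],"travel":[0,0,15],"gripper":-1},{"rotation":[0,0,0],"travel":[0,0,25],"gripper":-1},{"rotation":[0,0,0],"travel":[0,0,30],"gripper":-1},{"rotation":[0,0,0],"travel":[-10,0,30],"gripper":-1},{"rotation":[0,0,0],"travel":[-30,0,10],"gripper":-1},{"rotation":[0,0,0],"travel":[-30,0,0],"gripper":-1},{"rotation":[0,0,0],"travel":[-30,0,0],"gripper":-1},{"rotation":[0,0,0],"travel":[-20,0,0],"gripper":-1},{"rotation":[0,0,0],"travel":[0,0,0],"gripper":-1}]'
python3 - <<'E'
from bench import robot
import cv2,numpy as np,pickle
d=pickle.load(open("d0.pkl","rb"))
i=robot.get_image("scene")
L=[x["color"][170:250,110:260,::-1] for x in(d["scene"],i)]
cv2.imwrite("pics/end.png",cv2.resize(np.vstack(L),None,fx=3.7,fy=3.7,interpolation=cv2.INTER_CUBIC))
E
```

```text
clock: 19.55
tcp_pos: [0.4401, -0.1029, 0.1936]
eef_rot: [-3.141, 0.001, 0.199]
contact_force: [0.5, -0.7, -0.1]
finger_gap: 0.001
grip_force: 0.0
```

View pics/end.png

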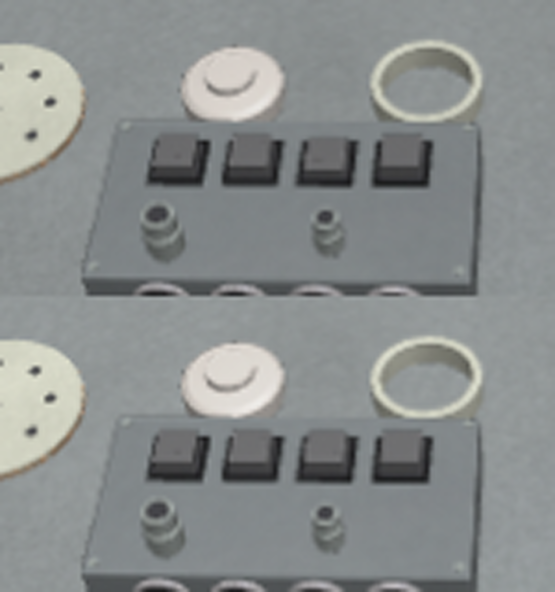

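The second key from the robot's left, at (326,450) in the crop, now stands level with the others. The sockets, tape and filter haven't moved.

```bash
python3 -c "from bench import robot; print(robot.hand_in())"
```

```text
the job is handed in; nothing more can be done
None
```

I tapped all four keys left to right; the second from the robot's left was latched, so I pressed only that one until it released. In the last picture all four stand up with the loose things on and in front of the box unmoved, and I handed the job in at about 20 s.

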